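# Turn the ball dish to the inspection sensor

## Robot

A 6-joint arm with a two-finger parallel gripper is mounted at the origin on a cart in front of the work surface, level with it; the furniture and walls round the work are solid. World frame = base frame: x ahead of the robot, y to its left, z up, the work surface at z = 0. Lengths are in m, angles in degrees, forces in N, time in s.
With the tool pointing down it reaches from about 0.35 to 0.775 m from the base axis. Payload 5.5 kg.
Tool frame: the origin (TCP) lies on the centre line of the jaws, within the pads' length; the fingertips stand 22 mm ahead of it and the grasp point (between the pads) lies 3 mm ahead of it; z points along the fingers, y is the line along which they close (so a half turn about z gives the same grasp; the last joint's range is limited). The gripper opens to 85 mm and grips with 20 to 120 N. Pads are 22 mm wide; open, the fingers measure 114 mm over their backs; the gripper's body (76 mm by 85 mm) begins 54 mm behind the grasp point. The pads swing forward as they close: fully open they stand 13 mm farther back than shut.
Start: joints at [-72.284, 17.945, 2.641, 74.691, 0, 82.002], TCP at [0.249, -0.518, 0.253] pointing down, gripper open.
Joint ranges: [-158.12, 158.12], [-49.38, 96.58], [-58.88, 72.47], [-126.05, 133.96], [-84.25, 85.87], [-180, 180]. Speed limits (degrees/s): [147.25, 147.25, 180, 180, 180, 180].

## Interface

Orientations are given as [roll, pitch, yaw] about the fixed x, y, z axes, in that order (R = Rz(yaw) Ry(pitch) Rx(roll)).
In Python, from bench import manip gives the robot as it stands.
- The arm moves only by the tool drive_tool, never from a script. Its argument "motion" is a list of rows, each a list of 7 numbers: the gripper's target within -1 to 1 (fully open at 1, half-way at 0, shut at -1), then the shift along the tool's x, y, z in mm, then the turn, a rotation vector about the tool's x, y, z in degrees. In form: [[jaw, x, y, z, ax, ay, az], ...]. A call has 1 to 10 rows; each row is the pose to reach, as a shift and turn from the pose commanded when the call began, along the tool's axes at that moment; what a row does not reach only later rows make up. A row lasts 1/8 s, in which the tool goes at most 62.5 mm and 10.7 degrees, less where a joint would pass 70% of its speed; a pose out of reach is approached as far as the arm can. A call with a gripper value outside its range is refused whole. The fingers move at their own pace and stop on an object; "newtons" is the grip in N (left out, the last holds). Time passes only in rows, so rows that repeat a pose let the fingers close. It gives the time, the measured TCP pose, the force, the opening and the grip force at its end, in the units of the state.
- manip.sense(): the state, without advancing time (a new reading comes with each control period).
- manip.camera(name): name is "scene" or "top"; returns (picture, depth): 400x640x3 uint8, red, green, blue; 400x640 float32, m along the optical axis (not along the pixel's ray), 0 where there is no reading.
- manip.get_calibration(name): a dict with "vertical_fov" (degrees; the focal length in pixels is half the picture's height over the tangent of half this angle, whatever the lens; pixels are square), "cx", "cy" (the principal point, pixels), "R" (3x3) and "t" (3): a world point X has camera coordinates R X + t. Camera axes: x right, y down, z forward; pixel columns grow to the right and rows downward; lengths in m; the calibration is good to about 2 mm. A picture is of the moment at which its call begins. get_calibration takes no time and is no camera call.
- manip.job_done(): hands the job in; it is judged then, once.
The state is a dict: "clock": time; "joint_positions": joint angles; "joint_vel": joint speeds; "joint_torque": joint torques, N m; "eef_pos": TCP position; "tool_rot": TCP orientation; "force": force on the tool from outside, world axes, zero at the start; "ft_torque": the same for the moment, N m; "grip_width": finger opening in m; "grip_force": force on a finger pad.
Only numpy, scipy, OpenCV 4.12 (cv2) and the standard library are available. Lean on these libraries where they do the work, as an engineer would, in place of code of your own. Each camera call takes 0.05 s, during which the arm holds its last target. There are 200 camera calls.

## Task

The steel ball in the slotted dish is to be looked at by the blue-headed sensor column. Gently grip the dish by the black block of its bridge handle (no more than about 20 N on each finger, the bridge is thin), lift it straight up until it hangs about 6 cm above its seat in the stand, and only then turn it the quarter turn that makes the red-edged slot in its rim face the blue-headed column, all the while keeping the dish level and the loose ball resting at its centre, and leaving the bolt, the nut and the columns alone. The program finishes while holding the dish there, still, above the middle of the stand: do not put it down or let go.

Things in the scene. Friction and masses are not known exactly. Their poses are not given: they have to be found in the camera images.
- stand: dark steel cup stand, 94 mm across, fixed on the worktop; origin at the centre of its underside. The dish's 64 mm foot stands loosely on the seat 14 mm above the origin, inside a rim 18 mm high (70 mm inside). Its +y and -y axes point at the two sensor columns, each 160 mm from its axis; which is on which side varies
- dish: aluminium dish, 114 mm wide, 100 mm high with its handle, 0.14-0.24 kg, loose on the stand. Origin: centre of its foot's underside; z up; +x toward the slot in the rim. Floor: shallow 6 degree cone, lowest in the middle, so the ball stays there only if moved level and smoothly. A thin bridge along the dish's y carries the grip block. At the start the slot faces roughly the robot
- grip_block (a point): centre of the black grip block on top of the bridge, 85 mm above the dish's origin, on its axis; the block is 22 mm thick along the dish's x (close the fingers along this), 44 mm long along the dish's y, 30 mm high; free space of over 30 mm below and beside it
- slot (a point): middle of the 17 mm wide slot in the rim, edged in red with a red tongue below it that stands 17 mm out; 54 mm from the dish's axis along the dish's +x, 19 mm above its origin
- dish_centre (a point): point on the dish's axis, 24.7 mm above its origin: where the centre of the ball is when it rests centred
- ball_center (a point): centre of the loose steel ball, 25 mm across, about 0.06 kg, lying in the dish
- sensor_blue: sensor column with a blue head, 117 mm high, base 56 mm across, head 32 mm across, fixed; origin at the centre of its underside. It looks at the stand's axis
- sensor_white: the same column with a white head (not in use), on the other side of the stand, fixed; origin at the centre of its underside
- big_bolt: steel hexagon bolt standing on its head, 30x26x77 mm, loose bystander; origin at the centre of its underside
- nut_m20: steel hexagon nut, 29x33x16 mm, loose bystander; origin at the centre of its underside
There are look-alikes about, which are no part of the job. There is more than one size of the dish; the one meant has the size given above.

How it is judged:
By the outcome, as a careful person would: the job done as asked, in the order asked, and still so for the second after the job is handed in, while the arm keeps its last pose, push and grip.
It also fails if it takes over 40 s, if anything falls off the work surface, if the arm or the gripper's body presses on something with over 40 N, if the wrist force passes 120 N, or if a joint passes its speed limit or range.

## Working session

There is one attempt and no reset: what is moved stays moved. The work goes in short steps, Python scripts to look and compute and a tool call to move; the robot and the scene stay as the last step left them, time stands still between calls to the robot, and variables do not carry over. Pictures are saved under pics/ and viewed, at most 10 in all, crops included, and the job is handed in when it is done.

Besides the shell and the picture viewer there is one more tool, called after "Call:" as a command line: name --pt "numbers of a row" for each row, then --argument value for the rest. drive_tool: Moves the arm, as the interface text tells. Its arguments: {"type":"object","properties":{"motion":{"type":"array"},"newtons":{"type":"number"}},"required":["motion"]}

```bash
mkdir -p pics
cat > h.py <<'E'
import numpy as np, cv2
from bench import manip
def cap(n,tag):
    im,d=manip.camera(n); cv2.imwrite(f'pics/{tag}.png',im[:,:,::-1]); np.savez(f'pics/{tag}.npz',im=im,d=d); return im,d
def world(n,d):
    c=manip.get_calibration(n); h,w=d.shape; f=h/2/np.tan(np.radians(c['vertical_fov'])/2)
    u,v=np.meshgrid(np.arange(w),np.arange(h))
    P=np.stack([(u-c['cx'])/f*d,(v-c['cy'])/f*d,d],-1)
    W=(P-np.array(c['t']))@np.array(c['R']); W[d==0]=np.nan; return W
E
python3 - <<'E'
from h import *
for n in('scene','top'):
    cap(n,n+'0'); c=manip.get_calibration(n); print(n,c)
print(manip.sense())
E
```

```text
scene {'vertical_fov': 50.71833897999719, 'cx': 326.63725352893744, 'cy': 204.00820372426546, 'R': array([[ 0.80014414, -0.59978655, -0.00504573],
       [-0.33287292, -0.43703916, -0.83557908],
       [ 0.49896391,  0.67026328, -0.54934702]]), 't': array([-0.48644301,  0.24727274,  0.8949882 ])}
top {'vertical_fov': 54.705031892810894, 'cx': 322.1047046719529, 'cy': 194.71500387297743, 'R': array([[ 0.04432126, -0.99900504, -0.00495611],
       [-0.97581689, -0.04222851, -0.21447181],
       [ 0.21404913,  0.01434191, -0.9767176 ]]), 't': array([-0.06415303,  0.56277982,  1.12326144])}
{'clock': 0.1, 'joint_positions': array([-7.22849962e+01,  1.79898059e+01,  2.58456719e+00,  7.46888542e+01,
        1.04138128e-04,  8.19999318e+01]), 'joint_vel': array([-0.09141108, -0.09917223,  0.01754588,  0.04132996,  0.07305911,
       -0.02858094]), 'joint_torque': array([ 3.21976819e-03, -4.81725883e+01,  2.99243778e+01,  1.26943504e-02,
       -8.41667497e-05,  3.59294802e-06]), 'eef_pos': array([ 0.24934594, -0.51768305,  0.25247289]), 'tool_rot': array([-1.79906837e+02, -1.31984336e-02,  2.57150612e+01]), 'force': array([0.17493696, 0.09257309, 0.46460263]), 'ft_torque': array([-0.03138341, -0.02057015,  0.02207393]), 'grip_force': 0.0, 'grip_width': 0.08553810416137322}
```

View pics/scene0.png

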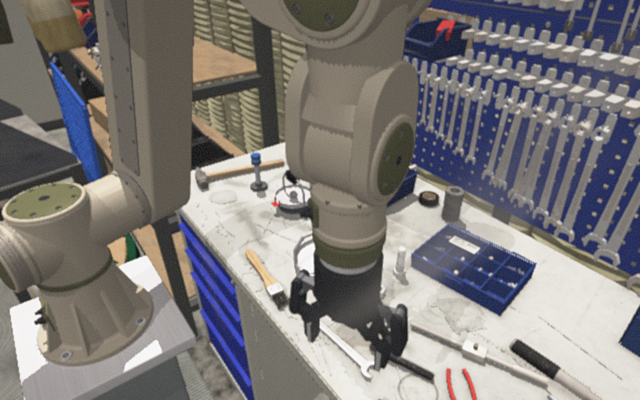

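View pics/top0.png

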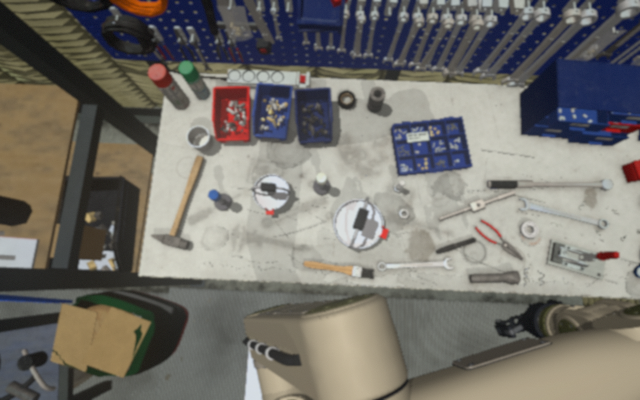

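The top view shows two dishes. The small one at (271,193) sits between the blue column (217,198) and the white column (321,183), with its slot at (268,212). The larger one at (359,225) stands apart and has its slot facing right (385,234). The small one fits, since it is on the stand between the columns with its slot facing the robot. I'll measure both sizes and check a crop.

Run:
```python
from h import *
z=np.load('pics/top0.npz'); im,d=z['im'],z['d']; W=world('top',d)
cv2.imwrite('pics/crop1.png',cv2.resize(im[150:265,195:400,::-1],None,fx=3.8,fy=3.8,interpolation=cv2.INTER_CUBIC))
hsv=cv2.cvtColor(im,cv2.COLOR_RGB2HSV).astype(int)
H,S,V=[hsv[...,i] for i in range(3)]
print('table z',np.nanmedian(W[215:235,290:310,2]))
def box(u0,u1,v0,v1):
    m=np.zeros(d.shape,bool); m[v0:v1,u0:u1]=1; return m&np.isfinite(W[...,2])
def st(n,m):
    p=W[m]; print(n,m.sum(),'med',np.median(p,0).round(4),'min',p.min(0).round(3),'max',p.max(0).round(3),'mid',((p.min(0)+p.max(0))/2).round(4))
red=((H<8)|(H>172))&(S>120)&(V>80)
for n,b in(('small',(245,300,168,222)),('big',(328,400,192,256))):
    m=box(*b); st(n+' red',m&red)
    st(n+' black block',m&(V<75)&(W[...,2]>.07))
    st(n+' rim',m&(W[...,2]>.025)&(W[...,2]<.065)&(V>120)&~red)
    for lo in np.arange(.01,.13,.01): print(round(lo,2),(m&(W[...,2]>lo)&(W[...,2]<lo+.01)).sum(),end=' ')
    print()
st('blue',box(203,233,183,213)&(W[...,2]>.1))
st('white',box(310,332,168,198)&(W[...,2]>.1))
```

```text
table z -0.0006087494700717579
small red 23 med [0.5092 0.1204 0.0321] min [0.503 0.111 0.025] max [0.513 0.133 0.035] mid [0.5079 0.122  0.03  ]
small black block 76 med [0.568  0.1174 0.1146] min [0.562 0.102 0.089] max [0.579 0.138 0.119] mid [0.5704 0.1197 0.104 ]
small rim 791 med [0.5661 0.1225 0.0319] min [0.502 0.064 0.025] max [0.63  0.177 0.057] mid [0.5662 0.1208 0.0413]
0.01 0 0.02 257 0.03 543 0.04 107 0.05 6 0.06 4 0.07 9 0.08 14 0.09 35 0.1 24 0.11 102 0.12 0 
big red 52 med [ 0.4588 -0.2357  0.0236] min [ 0.445 -0.245 -0.001] max [ 0.476 -0.221  0.043] mid [ 0.4605 -0.2329  0.0209]
big black block 131 med [ 0.483  -0.153   0.1357] min [ 0.458 -0.167  0.128] max [ 0.509 -0.137  0.142] mid [ 0.4836 -0.152   0.135 ]
big rim 533 med [ 0.4937 -0.1608  0.0281] min [ 0.41  -0.247  0.025] max [ 0.562 -0.079  0.051] mid [ 0.4859 -0.1632  0.0382]
0.01 263 0.02 1230 0.03 186 0.04 44 0.05 2 0.06 1 0.07 5 0.08 13 0.09 14 0.1 26 0.11 53 0.12 9 
blue 97 med [0.5407 0.2754 0.118 ] min [0.526 0.262 0.101] max [0.557 0.292 0.123] mid [0.5413 0.277  0.1121]
white 91 med [ 0.6045 -0.0352  0.1175] min [ 0.59  -0.05   0.101] max [ 0.621 -0.02   0.123] mid [ 0.6057 -0.0348  0.1121]
```

View pics/crop1.png

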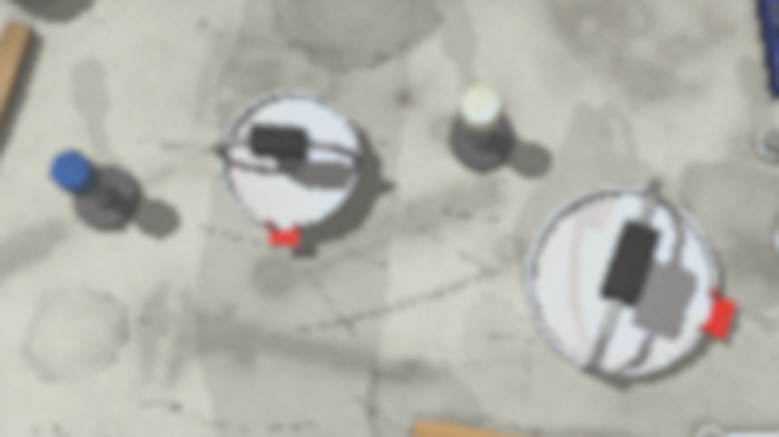

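```bash
cat >> h.py <<'E'
def block(im,d,u0,u1,v0,v1,zc,n='top'):
    W=world(n,d); V=im.max(-1); m=np.zeros(V.shape,bool); m[v0:v1,u0:u1]=1
    m&=(V<75)&(W[...,2]>zc-.008)&(W[...,2]<zc+.012); p=W[m]
    r=cv2.minAreaRect((p[:,:2]*1000).astype(np.float32)); e=np.linalg.eigh(np.cov(p[:,:2].T))
    a=e[1][:,1]; print('block',m.sum(),p.mean(0).round(4),r,'PCA long axis',np.degrees(np.arctan2(a[1],a[0])))
def delta(dw,dyaw=0):
    from scipy.spatial.transform import Rotation as R
    s=manip.sense(); r=R.from_euler('xyz',s['tool_rot'],degrees=True)
    return (r.inv().apply(dw)*1000).round(1)
E
python3 - <<'E'
from h import *
z=np.load('pics/top0.npz'); block(z['im'],z['d'],245,300,168,222,.114)
print(delta([.16,.32,0.0]))
E
```

```text
block 68 [0.5691 0.1186 0.1144] ((570.3365478515625, 119.70755004882812), (36.762611389160156, 15.441357612609863), 87.37797546386719) PCA long axis 85.4217573011875
[ 283.  -218.9    0.4]
```

Call:
drive_tool --pt "1 20 -15 0 0 0 -8" --pt "1 45 -35 0 0 0 -18" --pt "1 75 -58 0 0 0 -28" --pt "1 105 -81 0 0 0 -38" --pt "1 136 -105 0 0 0 -48" --pt "1 167 -129 0 0 0 -58" --pt "1 198 -153 0 0 0 -68" --pt "1 229 -177 0 0 0 -78" --pt "1 258 -200 0 0 0 -88" --pt "1 283 -219 0 0 0 -98" --newtons 20

```text
clock: 1.35
eef_pos: [0.4096, -0.1965, 0.253]
tool_rot: [-180.0, -0.0, 124.1]
force: [-0.4, 0.4, -0.3]
grip_width: 0.0854
grip_force: 0.0
```

Run:
```python
from h import *
s=manip.sense(); print(s['clock'],s['joint_positions'].round(1),s['eef_pos'],s['tool_rot'])
print(delta(np.array([.5,.110,.253])-s['eef_pos']))
```

```text
1.35 [-35.8   4.6 -14.   71.4   0.   20.2] [ 0.40962787 -0.19651681  0.25300678] [-1.79989927e+02 -3.33242100e-02  1.24072032e+02]
[2.033e+02 2.466e+02 1.000e-01]
```

Call:
drive_tool --pt "1 18 22 0 0 0 -10" --pt "1 40 48 0 0 0 -20" --pt "1 62 75 0 0 0 -30" --pt "1 84 102 0 0 0 -40" --pt "1 106 129 0 0 0 -50" --pt "1 128 156 0 0 0 -60" --pt "1 150 183 0 0 0 -70" --pt "1 170 207 0 0 0 -80" --pt "1 188 229 0 0 0 -90" --pt "1 203 247 0 0 0 -100"

```text
clock: 2.6
eef_pos: [0.5022, 0.1091, 0.2528]
tool_rot: [180.0, -0.0, -135.9]
force: [0.1, -0.1, -0.0]
grip_width: 0.0853
grip_force: 0.0
```

Run:
```python
from h import *
s=manip.sense(); print(s['clock'],s['joint_positions'].round(1),s['eef_pos'],s['tool_rot'])
print(delta(np.array([.5705,.120,.230])-s['eef_pos']))
```

```text
2.6 [  3.3  11.2  -6.3  72.5  -0.  -40.8] [0.50216071 0.10910863 0.25280888] [ 1.79972895e+02 -4.04495908e-02 -1.35913665e+02]
[-56.7 -39.7  22.8]
```

Run:
```python
from h import *
im,d=cap('scene','s1'); cv2.imwrite('pics/s1c.png',cv2.resize(im[130:250,190:370,::-1],None,fx=4,fy=4,interpolation=cv2.INTER_CUBIC))
```

```text
(no output)
```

View pics/s1c.png

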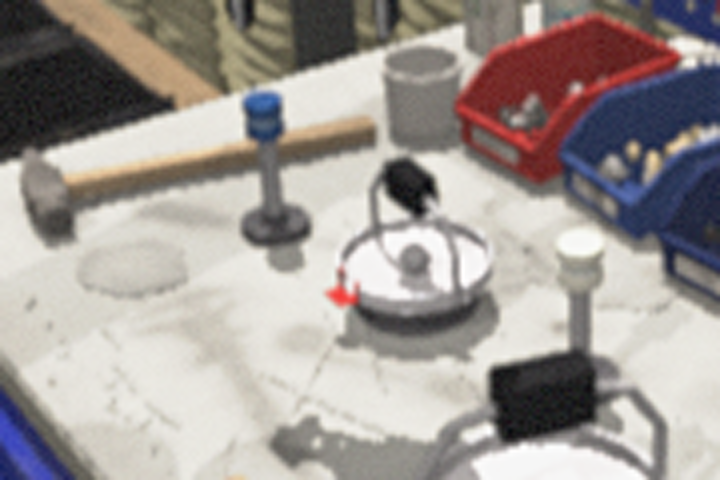

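The crop shows the right dish on its stand with the ball centred at crop (413,260). The block is at (412,185), the red slot at (345,292), and the blue and white columns are at (262,115) and (580,250). Nothing occludes the view. I'll refine with this camera.

```bash
cat >> h.py <<'E'
def meas(im,d,n,b):
    u0,u1,v0,v1=b; W=world(n,d); hsv=cv2.cvtColor(im,cv2.COLOR_RGB2HSV).astype(int); H,S,V=[hsv[...,i] for i in range(3)]
    B=np.zeros(d.shape,bool); B[v0:v1,u0:u1]=1; B&=d>0
    red=B&((H<8)|(H>172))&(S>120)&(V>80)&(W[...,2]>.01)
    p=W[red]; print('red',len(p),p.mean(0).round(4),np.median(p,0).round(4))
    return W,B,red,V
E
python3 - <<'E'
from h import *
z=np.load('pics/s1.npz'); im,d=z['im'],z['d']; W,B,red,V=meas(im,d,'scene',(270,320,165,215))
m=B&(V<70)&(W[...,2]>.085); p=W[m]; print('block',len(p),p.min(0).round(4),p.max(0).round(4))
top=p[p[:,2]>p[:,2].max()-.006]; print(cv2.minAreaRect((top[:,:2]*1000).astype(np.float32)),len(top))
H=cv2.cvtColor(im,cv2.COLOR_RGB2HSV)[...,0];S=cv2.cvtColor(im,cv2.COLOR_RGB2HSV)[...,1]
for n,(a,b,c,e) in dict(blue=(245,268,150,168),white=(325,345,184,206)).items():
    q=W[c:e,a:b].reshape(-1,3); q=q[(q[:,2]>.1)&(q[:,2]<.13)]; print(n,len(q),q.min(0).round(4),q.max(0).round(4),((q.min(0)+q.max(0))/2).round(4))
q=W[B&(W[...,2]>.025)&(W[...,2]<.06)&~red]; print('dish',q.min(0).round(4),q.max(0).round(4),((q.min(0)+q.max(0))/2).round(4))
E
```

```text
red 25 [0.5594 0.1404 0.03  ] [0.5148 0.1211 0.03  ]
block 108 [0.5614 0.0959 0.0889] [0.5816 0.1346 0.1145]
((571.7822875976562, 115.06725311279297), (37.96461486816406, 18.949764251708984), 85.91899871826172) 52
blue 77 [0.525  0.2571 0.1   ] [0.5559 0.2906 0.1168] [0.5404 0.2738 0.1084]
white 105 [ 0.5906 -0.0536  0.1   ] [ 0.6217 -0.0235  0.1192] [ 0.6061 -0.0385  0.1096]
dish [0.5032 0.0585 0.025 ] [0.744  0.2529 0.0596] [0.6236 0.1557 0.0423]
```

Call:
drive_tool --pt "1 -12 -8 0 0 0 -8" --pt "1 -28 -20 5 0 0 -18" --pt "1 -43 -31 12 0 0 -28" --pt "1 -53 -37 19 0 0 -38" --pt "1 -56.7 -39.7 23 0 0 -44" --pt "1 -56.7 -39.7 23 0 0 -44"

```text
clock: 3.4
eef_pos: [0.5703, 0.1181, 0.2293]
tool_rot: [179.9, -0.0, -92.4]
force: [-0.3, 0.4, -0.6]
grip_width: 0.0853
grip_force: 0.0
```

Run:
```python
from h import *
s=manip.sense(); print(s['clock'],s['joint_positions'].round(1),s['eef_pos'],s['tool_rot'])
im,d=cap('scene','s2'); cv2.imwrite('pics/s2c.png',cv2.resize(im[100:240,220:380,::-1],None,fx=4,fy=4,interpolation=cv2.INTER_CUBIC))
```

```text
3.4 [  3.8  19.3   1.2  72.   -0.  -83.8] [0.57032175 0.11811737 0.22929929] [ 1.79892757e+02 -2.42785665e-02 -9.24293520e+01]
```

View pics/s2c.png

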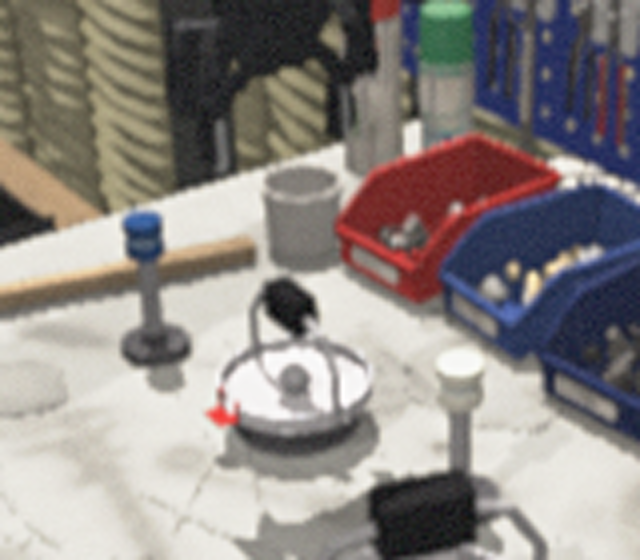

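The gripper (crop (290,50)) is above and behind the dish. The ball is still centred at (295,380). Two cameras put the block at about (0.5715, 0.1185), top 0.1145 high, as expected for 114 mm. The dish yaw is about 177° and the blue column bears about 101.8°. I'll descend next.

Call:
drive_tool --pt "1 0 -1 20 0 0 0" --pt "1 0 -1 45 0 0 0" --pt "1 0 -1 70 0 0 0" --pt "1 0 -1 92 0 0 0" --pt "1 0 -1 110 0 0 0" --pt "1 0 -1 121 0 0 0" --pt "1 0 -1 127 0 0 0" --pt "1 0 -1 127 0 0 0" --pt "1 0 -1 127 0 0 0"

```text
clock: 4.58
eef_pos: [0.5722, 0.1184, 0.104]
tool_rot: [-179.9, 0.0, -92.3]
force: [-0.5, 0.1, 0.4]
grip_width: 0.0851
grip_force: 0.0
```

Run:
```python
from h import *
s=manip.sense(); print(s['clock'],s['eef_pos'],s['tool_rot'],s['force'])
im,d=cap('scene','s3'); cv2.imwrite('pics/s3c.png',cv2.resize(im[100:240,220:380,::-1],None,fx=4,fy=4,interpolation=cv2.INTER_CUBIC))
```

```text
4.575 [0.57215612 0.11840272 0.10400925] [-1.79927115e+02  2.49779034e-03 -9.23012494e+01] [-0.47047689  0.11700814  0.42953457]
```

View pics/s3c.png

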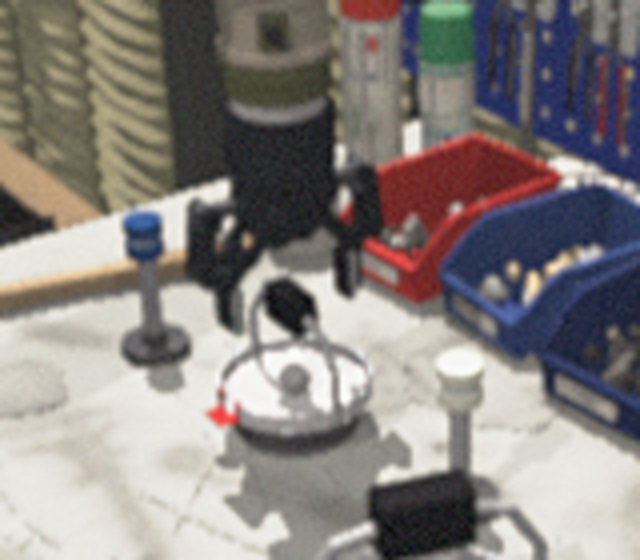

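The fingers straddle the block. Tips are at (232,310) and (345,280), block at (290,305), ball at (295,380). I'll close gently.

Call:
drive_tool --pt "0.4 0 0 2 0 0 0" --pt "0 0 0 2 0 0 0" --pt "-0.2 0 0 2 0 0 0" --pt "-0.4 0 0 2 0 0 0" --pt "-0.5 0 0 2 0 0 0" --pt "-0.6 0 0 2 0 0 0" --pt "-0.8 0 0 2 0 0 0" --pt "-1 0 0 2 0 0 0" --pt "-1 0 0 2 0 0 0" --pt "-1 0 0 2 0 0 0" --newtons 20

```text
clock: 5.88
eef_pos: [0.5718, 0.1184, 0.1013]
tool_rot: [-180.0, -0.0, -92.3]
force: [1.4, -0.6, -1.5]
grip_width: 0.0219
grip_force: 19.9
```

Run:
```python
from h import *
s=manip.sense(); print({k:s[k] for k in('clock','eef_pos','tool_rot','force','ft_torque','grip_width','grip_force')})
```

```text
{'clock': 5.875, 'eef_pos': array([0.57175733, 0.11838111, 0.10131964]), 'tool_rot': array([-1.79985125e+02, -5.33561327e-03, -9.22862187e+01]), 'force': array([ 1.35769261, -0.61263935, -1.53321181]), 'ft_torque': array([-0.12065321, -0.36531586,  0.01017175]), 'grip_width': 0.021944435615653277, 'grip_force': 19.897954165935516}
```

Call:
drive_tool --pt "-1 0 0 -0.5 0 0 0" --pt "-1 0 0 -1.5 0 0 0" --pt "-1 0 0 -3 0 0 0" --pt "-1 0 0 -5 0 0 0" --pt "-1 0 0 -7.5 0 0 0" --pt "-1 0 0 -10 0 0 0" --pt "-1 0 0 -12 0 0 0" --pt "-1 0 0 -13.5 0 0 0" --pt "-1 0 0 -14.5 0 0 0" --pt "-1 0 0 -15 0 0 0"

```text
clock: 7.12
eef_pos: [0.5716, 0.1184, 0.1163]
tool_rot: [-180.0, -0.0, -92.3]
force: [0.3, -0.4, -2.3]
grip_width: 0.0215
grip_force: 19.9
```

Run:
```python
from h import *
s=manip.sense(); print({k:s[k] for k in('eef_pos','tool_rot','force','ft_torque','grip_width','grip_force')})
im,d=cap('scene','s4'); cv2.imwrite('pics/s4c.png',cv2.resize(im[140:230,240:350,::-1],None,fx=6,fy=6,interpolation=cv2.INTER_CUBIC))
```

```text
{'eef_pos': array([0.57164633, 0.11838849, 0.1163095 ]), 'tool_rot': array([-1.79998098e+02, -5.68252306e-03, -9.22859385e+01]), 'force': array([ 0.25827894, -0.37103341, -2.33494864]), 'ft_torque': array([ 0.01441975, -0.00240834, -0.04922072]), 'grip_width': 0.021477750283881044, 'grip_force': 19.92818981409073}
```

View pics/s4c.png

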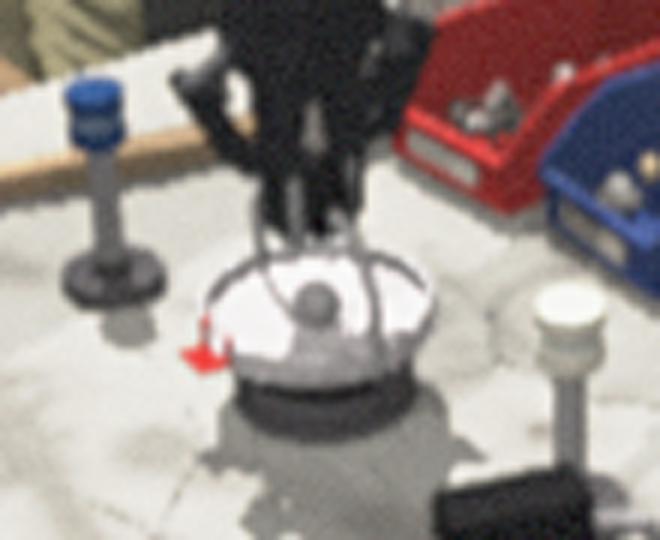

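The dish is lifted level and the ball is centred at (317,303). The load of 2.3 N matches dish plus ball. I'll continue the lift to 60 mm.

Call:
drive_tool --pt "-1 0 0 -1.5 0 0 0" --pt "-1 0 0 -5 0 0 0" --pt "-1 0 0 -10 0 0 0" --pt "-1 0 0 -16 0 0 0" --pt "-1 0 0 -23 0 0 0" --pt "-1 0 0 -30 0 0 0" --pt "-1 0 0 -36 0 0 0" --pt "-1 0 0 -41 0 0 0" --pt "-1 0 0 -44 0 0 0" --pt "-1 0 0 -45.5 0 0 0"

```text
clock: 8.43
eef_pos: [0.5716, 0.1184, 0.1619]
tool_rot: [-180.0, -0.0, -92.3]
force: [-0.4, 0.3, -2.5]
grip_width: 0.0219
grip_force: 19.9
```

Call:
drive_tool --pt "-1 0 0 0 0 0 0" --pt "-1 0 0 0 0 0 0" --pt "-1 0 0 0 0 0 0" --pt "-1 0 0 0 0 0 0"

```text
clock: 8.93
eef_pos: [0.5716, 0.1184, 0.1617]
tool_rot: [180.0, -0.0, -92.3]
force: [-0.2, -0.7, -3.4]
grip_width: 0.0218
grip_force: 19.9
```

Run:
```python
from h import *
s=manip.sense(); print({k:s[k] for k in('joint_positions','eef_pos','tool_rot','force','ft_torque')})
for n,b in(('scene',(250,340,140,230)),('top',(235,310,160,230))):
    im,d=cap(n,n+'5'); W,B,red,V=meas(im,d,n,b); p=W[red]; p=p[p[:,0]<.54]; print(n,len(p),p.mean(0),p.min(0),p.max(0))
```

```text
{'joint_positions': array([ 3.82615614e+00,  2.12652620e+01, -5.68475652e+00,  6.30589232e+01,
       -4.38706276e-03, -8.38855638e+01]), 'eef_pos': array([0.57158966, 0.1183844 , 0.16166722]), 'tool_rot': array([ 1.79991576e+02, -5.31453717e-03, -9.22882793e+01]), 'force': array([-0.22304853, -0.68788303, -3.35464571]), 'ft_torque': array([-0.02769165,  0.0191899 ,  0.06850236])}
red 664 [0.7967 0.2807 0.0415] [0.7941 0.3108 0.0386]
scene 19 [0.50927313 0.12147305 0.09105201] [0.5025999  0.10999368 0.08945338] [0.51552943 0.13121352 0.09327196]
red 27 [0.5072 0.1229 0.0917] [0.5077 0.123  0.0915]
top 27 [0.5071579  0.12291438 0.09166541] [0.50127627 0.11248737 0.0883848 ] [0.51143964 0.13310344 0.09843424]
```

Hanging 60 mm up with the slot at about 177.5°. The target is 101.7°, so the turn is +76° about tool z.

Call:
drive_tool --pt "-1 0 0 0 0 0 0.4" --pt "-1 0 0 0 0 0 1.4" --pt "-1 0 0 0 0 0 3" --pt "-1 0 0 0 0 0 5.2" --pt "-1 0 0 0 0 0 8" --pt "-1 0 0 0 0 0 11.2" --pt "-1 0 0 0 0 0 14.6" --pt "-1 0 0 0 0 0 18" --pt "-1 0 0 0 0 0 21.5" --pt "-1 0 0 0 0 0 25"

```text
clock: 10.28
eef_pos: [0.5716, 0.1184, 0.1618]
tool_rot: [-180.0, -0.0, -117.5]
force: [-0.2, 0.3, -3.0]
grip_width: 0.0216
grip_force: 19.9
```

Call:
drive_tool --pt "-1 0 0 0 0 0 3.5" --pt "-1 0 0 0 0 0 7" --pt "-1 0 0 0 0 0 10.5" --pt "-1 0 0 0 0 0 14" --pt "-1 0 0 0 0 0 17.5" --pt "-1 0 0 0 0 0 21" --pt "-1 0 0 0 0 0 24.5" --pt "-1 0 0 0 0 0 28" --pt "-1 0 0 0 0 0 31.5" --pt "-1 0 0 0 0 0 35"

```text
clock: 11.52
eef_pos: [0.5716, 0.1184, 0.1618]
tool_rot: [-180.0, -0.0, -152.5]
force: [-0.7, 0.0, -2.7]
grip_width: 0.0216
grip_force: 19.9
```

Call:
drive_tool --pt "-1 0 0 0 0 0 3.4" --pt "-1 0 0 0 0 0 6.6" --pt "-1 0 0 0 0 0 9.4" --pt "-1 0 0 0 0 0 11.8" --pt "-1 0 0 0 0 0 13.7" --pt "-1 0 0 0 0 0 15" --pt "-1 0 0 0 0 0 15.7" --pt "-1 0 0 0 0 0 16" --pt "-1 0 0 0 0 0 16" --pt "-1 0 0 0 0 0 16"

```text
clock: 12.78
eef_pos: [0.5716, 0.1184, 0.1618]
tool_rot: [-180.0, 0.0, -168.3]
force: [0.1, 0.1, -2.9]
grip_width: 0.0217
grip_force: 19.9
```

Run:
```python
from h import *
s=manip.sense(); print({k:s[k] for k in('clock','joint_positions','eef_pos','tool_rot','force','ft_torque','grip_force')})
for n in('scene','top'):
    im,d=cap(n,n+'6'); W=world(n,d); H,S,V=np.moveaxis(cv2.cvtColor(im,cv2.COLOR_RGB2HSV).astype(int),-1,0)
    m=((H<8)|(H>172))&(S>120)&(V>80)&(W[...,2]>.05)&(np.hypot(W[...,0]-.5716,W[...,1]-.1184)<.085)
    p=W[m]; c=p.mean(0) if len(p) else None; print(n,len(p),c, len(p) and np.degrees(np.arctan2(c[1]-.1184,c[0]-.5716)))
    if n=='scene': cv2.imwrite('pics/s6c.png',cv2.resize(im[120:230,230:360,::-1],None,fx=5,fy=5,interpolation=cv2.INTER_CUBIC))
```

```text
{'clock': 12.775, 'joint_positions': array([ 3.82928213e+00,  2.12564857e+01, -5.67840201e+00,  6.30636158e+01,
       -5.38861842e-03, -7.89032039e+00]), 'eef_pos': array([0.57162159, 0.11841328, 0.16179908]), 'tool_rot': array([-1.79994457e+02,  7.42559491e-04, -1.68280398e+02]), 'force': array([ 0.12994325,  0.09534266, -2.86816979]), 'ft_torque': array([-0.00471785,  0.03784354, -0.02423076]), 'grip_force': 19.929077625274658}
scene 0 None 0
top 1 [0.61079739 0.14848817 0.60251684] 37.51007864576959
```

View pics/s6c.png

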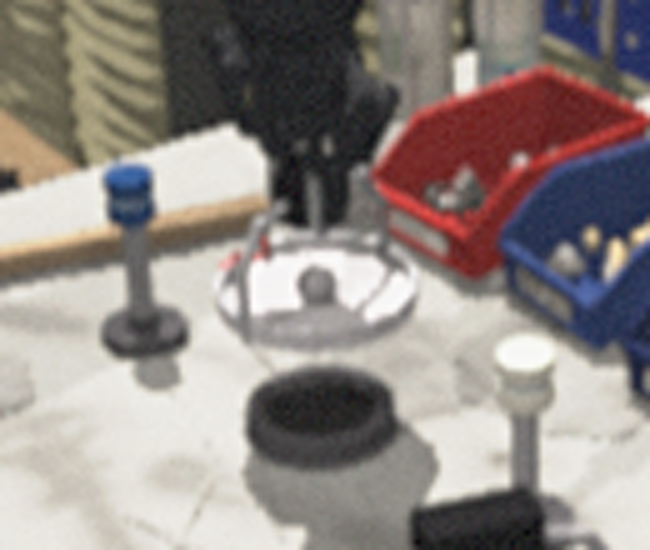

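The dish hangs above the stand with the ball centred at (317,285). The red slot edges at (228,262) and (263,248) are turned toward the blue column. I'll check the slot bearing and the centring over the stand numerically.

Run:
```python
from h import *
z=np.load('pics/scene6.npz'); im,d=z['im'],z['d']; W=world('scene',d)
H,S,V=np.moveaxis(cv2.cvtColor(im,cv2.COLOR_RGB2HSV).astype(int),-1,0)
m=((H<10)|(H>168))&(S>90)&(V>60); m[:,:270]=0;m[:,288:]=0;m[:160]=0;m[182:]=0
v,u=np.nonzero(m); print(len(u)); 
for a,b in zip(u,v): print((a,b),W[b,a].round(4),end=' ')
p=W[m]; p=p[(p[:,2]>.05)]
print('\nbearing',np.degrees(np.arctan2(p[:,1]-.1184,p[:,0]-.5716)).round(1), np.median(p,0))
c=manip.get_calibration('scene'); f=200/np.tan(np.radians(c['vertical_fov'])/2)
for a in(92,97,102,107,112):
  for s in(-.0085,.0085):
    A=np.radians(a); X=np.array([.5716+.055*np.cos(A)-s*np.sin(A),.1184+.055*np.sin(A)+s*np.cos(A),.101]); q=c['R']@X+c['t']; print(a,s,(q[:2]/q[2]*f+[c['cx'],c['cy']]).round(1))
B=np.zeros(d.shape,bool);B[190:215,275:313]=1
q=W[B&(V<90)&(W[...,2]>.028)&(W[...,2]<.04)]; print('stand rim',len(q),q.min(0).round(4),q.max(0).round(4),cv2.minEnclosingCircle((q[:,:2]*1000).astype(np.float32)))
```

```text
2
(np.int64(282), np.int64(168)) [0.5717 0.1685 0.1062] (np.int64(283), np.int64(169)) [0.577  0.1722 0.0995] 
bearing [89.9 84.3] [0.57431372 0.17037706 0.10281944]
92 -0.0085 [283.1 168.2]
92 0.0085 [278.2 170. ]
97 -0.0085 [281.6 168.7]
97 0.0085 [277.  170.6]
102 -0.0085 [280.2 169.2]
102 0.0085 [276.  171.3]
107 -0.0085 [278.9 169.7]
107 0.0085 [275. 172.]
112 -0.0085 [277.6 170.3]
112 0.0085 [274.1 172.7]Traceback (most recent call last):
  File "<stdin>", line 14, in <module>
    return umr_minimum(a, axis, None, out, keepdims, initial, where)
ValueError: zero-size array to reduction operation minimum which has no identity
```

Run:
```python
from h import *
z=np.load('pics/scene6.npz'); im,d=z['im'],z['d']; W=world('scene',d); V=im.max(-1)
B=np.zeros(d.shape,bool);B[190:215,275:313]=1
q=W[B&(V<100)&np.isfinite(W[...,2])]; print(np.percentile(q[:,2],[0,5,25,50,75,95,100]).round(4))
t=q[q[:,2]>np.percentile(q[:,2],97)-.004]; print(len(t),t.min(0),t.max(0),cv2.minEnclosingCircle((t[:,:2]*1000).astype(np.float32)))
# dish rim now
B[:]=0;B[160:192,270:316]=1
q=W[B&(W[...,2]>.085)&(W[...,2]<.112)&(V>60)]; print('dish',cv2.minEnclosingCircle((q[:,:2]*1000).astype(np.float32)))
# ball: highest grey pts around the axis
q=W[B&(np.hypot(W[...,0]-.5716,W[...,1]-.1184)<.02)&(W[...,2]<.115)&(W[...,2]>.1)]; print('ball pts',len(q),q.mean(0).round(4),q[:,2].max())
```

```text
[-0.0022  0.0033  0.0113  0.0131  0.0152  0.0178  0.0208]
170 [0.52883195 0.07375971 0.01418173] [0.61599361 0.15772793 0.02081951] ((572.8692016601562, 116.10376739501953), 44.27217483520508)
dish ((570.8463745117188, 120.67769622802734), 64.31649017333984)
ball pts 38 [0.572  0.1125 0.1057] 0.11071167558102088
```

```bash
python3 -c "
from bench import manip
print(manip.sense()['joint_vel'].round(2)); print(manip.job_done())"
```

```text
[-0.1  -0.05 -0.01 -0.01 -0.02 -0.05]
the job is handed in; nothing more can be done
None
```

The job is handed in: the dish hangs still about 60 mm above its seat over the middle of the stand, gripped at 20 N, with the ball centred and the slot at about 101.5° against the blue column's 101.7°; the final bearing is the start bearing less the measured 76° turn, because too little of the red edge was visible afterwards to measure it directly.

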